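# Set the sprung sample carriage on its middle stop pin

## Robot

A 7-joint arm with a two-finger parallel gripper is mounted at the origin on the work surface. World frame = base frame: x ahead of the robot, y to its left, z up, the work surface at z = 0. Lengths are in m, angles in rad, forces in N, time in s.
With the tool pointing down it reaches from about 0.35 to 0.9 m from the base axis. Payload 8.1 kg.
Tool frame: the origin (TCP) lies between the finger pads; the fingertips stand ahead of it and the grasp point (between the pads) is the TCP (arm.nose_length is the z of the fingertips in the tool frame, in m); z points along the fingers, y is the line along which they close (so a half turn about z gives the same grasp; the last joint's range is limited). The gripper opens to 92 mm and grips with 3 to 60 N. Pads are 19 mm wide; open, the fingers measure 130 mm over their backs; the gripper's body (75 mm by 190 mm) begins 47 mm behind the grasp point.
Start: joints at [-1.216, 0.434, 0.025, 1.573, -0.012, 1.134, -0.075], TCP at [0.276, 0.561, 0.246] pointing down, gripper open.
Joint ranges: [-2.62, 2.62], [-0.44, 2.09], [-1.27, 1.32], [0.08, 2.57], [-1.32, 4.46], [0.12, 2], [-2.74, 2.74]. Speed limits (rad/s): [2.22, 2.22, 3.01, 3.01, 3.14, 3.14, 3.14].

## Interface

Orientations are given as a rotation vector (axis times angle).
In Python, from cell import sensors, optics, arm gives the robot as it stands.
- The arm moves only by the tool arm_command, never from a script. Its argument "deltas" is one flat list of numbers, 7 for each row, row after row: the turn, a rotation vector about the world's x, y, z as a fraction of full scale, then the shift along the world's x, y, z as a fraction of full scale, then the finger opening in mm, from 0 to 91.8. In form: [wx, wy, wz, dx, dy, dz, fingers, wx, wy, wz, dx, dy, dz, fingers, ...]. A call has 1 to 20 rows; each row is the pose to reach, as a shift and turn from the pose commanded when the call began; what a row does not reach only later rows make up. Full scale, the value 1, is 1 m for a shift and 90 degrees for a turn. A row lasts 1/10 s, in which the tool goes at most 50 mm and 8.59 degrees, less where a joint would pass 70% of its speed; a pose out of reach is approached as far as the arm can. A call with a number of a shift or a turn outside -1 to 1 is refused whole. A call with a gripper value outside its range is refused whole. The fingers move at their own pace and stop on an object; "force" is the grip in N (left out, the last holds). Time passes only in rows, so rows that repeat a pose let the fingers close. It gives the time, the measured TCP pose, the force, the opening and the grip force at its end, in the units of the state.
- sensors.observe(): the state, without advancing time (a new reading comes with each control period).
- optics.get_image(name): name is "scene" or "top" or "wrist"; returns the picture (420x560x3 uint8, blue, green, red); there is no depth.
- optics.calibration(name): a dict with "camera_matrix" (3x3 intrinsics, pixels), "rvec" (rotation vector, rad) and "tvec" (3), from world to camera coordinates, as OpenCV has them. Camera axes: x right, y down, z forward; pixel columns grow to the right and rows downward; lengths in m; the calibration is good to about 2 mm. A picture is of the moment at which its call begins: read the wrist's pose just before it. calibration takes no time and is no camera call; for the wrist camera it gives the pose at the moment of the call.
- arm.sign_off(): hands the job in; it is judged then, once.
The state is a dict: "clock": time; "joints": joint angles; "dq": joint speeds; "joint_efforts": joint torques, N m; "position": TCP position; "ee_rot": TCP orientation; "force": force on the tool from outside, world axes, zero at the start; "ft_torque": the same for the moment, N m; "width": opening from 0.0 (shut) to 1.0 (fully open); "gripper_force": force on a finger pad.
Only numpy, scipy, OpenCV 4.12 (cv2) and the standard library are available. Lean on these libraries where they do the work, as an engineer would, in place of code of your own. Each camera call takes 0.05 s, during which the arm holds its last target. There are 200 camera calls.

## Task

On the instrument case a sprung carriage carries a sample jar. Push the carriage in by the front of its upright push plate until its catch has passed the stop pin, then let it go, so that it springs back, is caught by the pin at mid travel with the jar standing between the two blue blocks, and is left there with the hand clear. Only push: do not grip or hook the plate, do not touch or lift the sample jar, and leave the spare jar, beaker and weight where they are.

Things in the scene. Friction and masses are not known exactly. Their poses are not given: they have to be found in the camera images.
- case: Navy case, cream top panel, fixed, 320 (x) x 230 (y) x 60 mm high. Origin: centre of underside. +x is the push direction; the push plate is at the -x end, towards the robot. On the panel: blue blocks 66 mm high at x 15, y +-88 mm, end stop and knob at the +x end, guide rails 8 mm high at y +-40 mm.
- carriage (a joint): Carriage travel along the case's +x, m: 0 = out (start), 0.070 = fully in. A spring drives it out: 2.4 N at 0, 8 N fully in; damping 40 N per m/s. Its catch (steel ear, +y side) presses the stop pin down from about 0.010 to 0.036 (up to 4 N more). Let go from 0.045 or more, it returns at 0.1-0.2 m/s and the pin holds it at 0.035; let go short of the pin, it returns to 0.
- push_face (a point): Centre of the front (-x) face of the steel push plate; moves with the carriage; at carriage 0 it is at x -130, y 0, z 97 mm in the case's frame, same axes. Plate upright, 38 mm wide (y), 8 mm thick, 72 to 117 mm above the table. Its front is clear but for the rails. The jar's side is 88 mm behind this face, its top 134 mm above the table.
- plate_back: Dark stiffener on the back (+x side) of the push plate, 30 mm wide, 6 mm thick, 36 mm high; moves with the carriage; not to be touched. Its origin is that of the carriage: at the case's centre, on the panel (60 mm above the table), when carriage = 0.
- stop_pin (a joint): How far the sprung brass stop pin is pressed down, m: 0 = fully up, 0.016 = fully down. Springs up by itself with 1.6 N.
- pin_top (a point): Top of the stop pin: brass, 12 mm in diameter, round topped, upright, 14 mm out of the panel when up, at x = +59, y = +50 mm in the case's frame.
- seat (a point): Centre of the floor of the jar's seat on the carriage, 72 mm above the table: a black frame 50 x 50 mm inside, 12 mm deep. Moves with the carriage; at x = -20 mm in the case's frame when carriage = 0.
- sample_jar: White closed jar, 44 mm diameter, 62 mm high, standing loose in the seat on the carriage. Origin: centre of its underside.
- spare_jar: Bystander: smaller white jar with black cap, 38 mm diameter, 50 mm high, standing on the case's panel on its -y side. Origin: centre of its underside.
- beaker: Bystander: white open beaker, 72 mm diameter, 85 mm high, on the table at the case's +y side. Origin: centre of its underside.
- weight: Bystander: steel knobbed weight, 44 mm diameter, 52 mm high, on the table at the case's -y side. Origin: centre of its underside.
Things that resemble listed ones, but are neither listed nor needed, are in the scene too. Leave any yellow look-alike of the sample_jar alone.

How it is judged:
By the outcome, as a careful person would: the job done as asked, in the order asked, and still so for the second after the job is handed in, with the robot touching nothing.
It also fails if it takes over 34 s, if anything falls off the work surface, if the arm or the gripper's body presses on something with over 40 N, if the wrist force passes 120 N, or if a joint passes its speed limit or range.

## Working session

There is one attempt and no reset: what is moved stays moved. The work goes in short steps, Python scripts to look and compute and a tool call to move; the robot and the scene stay as the last step left them, time stands still between calls to the robot, and variables do not carry over. Pictures are saved under pics/ and viewed, at most 10 in all, crops included, and the job is handed in when it is done.

Besides the shell and the picture viewer there is one more tool, called after ">>>" as name(argument=value, ...), one argument or row to a line, values as JSON. arm_command: Moves the arm, as the interface text tells. Its arguments: {"type":"object","properties":{"deltas":{"type":"array","items":{"type":"number"}},"force":{"type":"number"}},"required":["deltas"]}

```bash
mkdir -p pics; python3 - <<'E'
from cell import sensors, optics, arm
import cv2,numpy as np
s=sensors.observe();print(s['position'],s['ee_rot'],s['clock'],arm.nose_length)
a=optics.get_image('scene');b=optics.get_image('top')
cv2.imwrite('pics/scene.png',a);cv2.imwrite('pics/top.png',b)
for n in('scene','top'):
  c=optics.calibration(n);R=cv2.Rodrigues(np.array(c['rvec']))[0];print(n,c['camera_matrix'],-R.T@np.array(c['tvec']).ravel(),R)
E
```

```text
[0.27608029 0.56019289 0.24492663] [-7.12990331e-01 -3.05938887e+00  2.45794303e-03] 0.0 0.019
scene [[385.27737017   0.         280.14469075]
 [  0.         385.27737017 204.05787888]
 [  0.           0.           1.        ]] [1.14224097 0.15159745 0.64722227] [[-0.12587702  0.99203188 -0.00526532]
 [ 0.70612922  0.08586889 -0.70285707]
 [-0.69680449 -0.09219155 -0.71131162]]
top [[482.69982222   0.         280.43189445]
 [  0.         482.69982222 212.12209939]
 [  0.           0.           1.        ]] [0.5685     0.08598504 0.99747039] [[-3.54824207e-04 -9.99971093e-01 -7.59516633e-03]
 [-9.97895645e-01  8.46533870e-04 -6.48349025e-02]
 [ 6.48394579e-02  7.55617841e-03 -9.97867100e-01]]
```

View pics/scene.png

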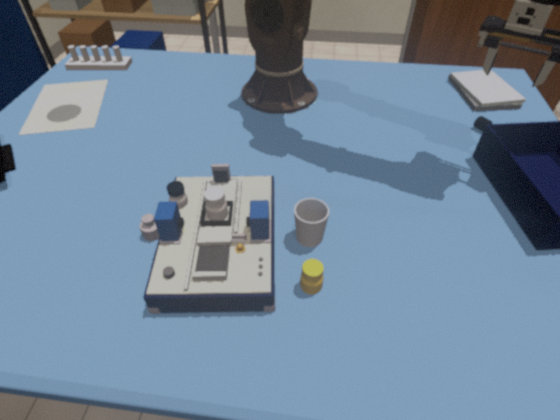

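View pics/top.png

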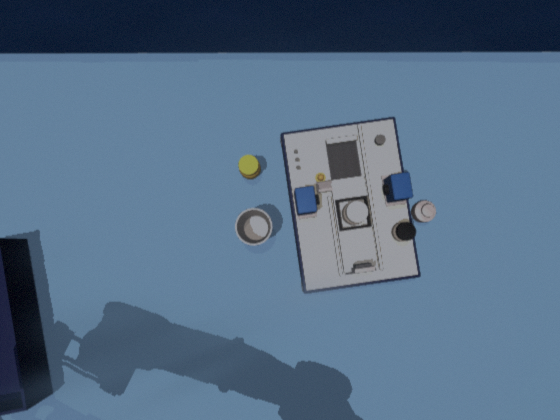

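The scene view shows the case with its plate at about (221,172), the jar at (215,203) and the beaker at (310,222). In the top view the case corners are about (282,132), (394,118), (419,276) and (306,291), with the plate at about (363,267). The yellow look-alike is off to the side.

```bash
cat > h.py <<'E'
import cv2,numpy as np
from cell import sensors, optics, arm
def cam(n):
  c=optics.calibration(n);R=cv2.Rodrigues(np.array(c['rvec']))[0];t=np.array(c['tvec']).ravel();return np.array(c['camera_matrix']),R,t
def ray(n,p):
  K,R,t=cam(n);d=R.T@np.linalg.inv(K)@np.array([p[0],p[1],1.]);return -R.T@t,d
def onz(n,p,z):
  o,d=ray(n,p);return o+d*(z-o[2])/d[2]
def tri(p,q,n='top',m='scene'):
  o,d=ray(n,p);u,e=ray(m,q);s=np.linalg.lstsq(np.c_[d,-e],u-o,rcond=None)[0]
  a,b=o+d*s[0],u+e*s[1];return (a+b)/2,np.linalg.norm(a-b)
def proj(n,P):
  K,R,t=cam(n);x=K@(R@np.array(P)+t);return x[:2]/x[2]
E
python3 - <<'E'
from h import *
for n in('top','scene'):
  im=cv2.imread(f'pics/{n}.png');hsv=cv2.cvtColor(im,cv2.COLOR_BGR2HSV)
  m=((hsv[...,1]<70)&(hsv[...,2]>90)).astype(np.uint8)
  k=cv2.connectedComponentsWithStats(m);
  lab,st=k[1],k[2]
  # component nearest to case
  c={'top':(345,200),'scene':(215,240)}[n]
  best=max(range(1,len(st)),key=lambda i:st[i][4] if abs(k[3][i][0]-c[0])<60 and abs(k[3][i][1]-c[1])<60 else 0)
  ys,xs=np.where(lab==best);W=np.array([onz(n,(x,y),.06)[:2] for x,y in zip(xs,ys)],np.float32)
  r=cv2.minAreaRect(W);print(n,st[best],r,cv2.boxPoints(r).round(4).tolist())
a=cv2.imread('pics/top.png')[225:300,290:430];b=cv2.imread('pics/scene.png')[150:225,150:290]
o=np.vstack([cv2.resize(x,None,fx=4,fy=4,interpolation=cv2.INTER_CUBIC) for x in(a,b)])
cv2.imwrite('pics/crop.png',o)
E
```

```text
Traceback (most recent call last):
  File "h.py", line 8, in onz
    o,d=ray(n,p);return o+d*(z-o[2])/d[2]
        ~~~^^^^^
  File "h.py", line 6, in ray
    K,R,t=cam(n);d=R.T@np.linalg.inv(K)@np.array([p[0],p[1],1.]);return -R.T@t,d
          ~~~^^^
  File "h.py", line 4, in cam
    c=optics.calibration(n);R=cv2.Rodrigues(np.array(c['rvec']))[0];t=np.array(c['tvec']).ravel();return np.array(c['camera_matrix']),R,t
ValueError: time passes only in moves, steps and waits
```

Calibration was being called too often, so I'll cache it.

```bash
sed -i 's/^def cam/import functools\n@functools.lru_cache\ndef cam/' h.py
python3 - <<'E'
from h import *
for n in('top','scene'):
  im=cv2.imread(f'pics/{n}.png');hsv=cv2.cvtColor(im,cv2.COLOR_BGR2HSV)
  m=((hsv[...,1]<70)&(hsv[...,2]>90)).astype(np.uint8)
  k=cv2.connectedComponentsWithStats(m);
  lab,st=k[1],k[2]
  c={'top':(345,200),'scene':(215,240)}[n]
  best=max(range(1,len(st)),key=lambda i:st[i][4] if abs(k[3][i][0]-c[0])<60 and abs(k[3][i][1]-c[1])<60 else 0)
  ys,xs=np.where(lab==best);W=np.array([onz(n,(x,y),.06)[:2] for x,y in zip(xs,ys)],np.float32)
  r=cv2.minAreaRect(W);print(n,st[best],r,cv2.boxPoints(r).round(4).tolist())
print([onz('top',p,.06).round(4).tolist() for p in((282,132),(394,118),(419,276),(306,291))])
a=cv2.imread('pics/top.png')[225:300,290:430];b=cv2.imread('pics/scene.png')[150:225,150:290]
o=np.vstack([cv2.resize(x,None,fx=4,fy=4,interpolation=cv2.INTER_CUBIC) for x in(a,b)])
cv2.imwrite('pics/crop.png',o)
E
```

```text
top [  283   119   135   172 14125] ((0.6454672813415527, -0.04142485558986664), (0.31074512004852295, 0.219175785779953), 8.11410903930664) [[0.47620001435279846, 0.045099999755620956], [0.507099986076355, -0.17180000245571136], [0.8148000240325928, -0.12800000607967377], [0.7838000059127808, 0.08900000154972076]]
scene [  138   162   137   134 12186] ((0.6252234578132629, -0.0706218034029007), (0.36456263065338135, 0.2768162488937378), 7.088034629821777) [[0.42730000615119934, 0.044199999421834946], [0.46140000224113464, -0.2304999977350235], [0.823199987411499, -0.18549999594688416], [0.7889999747276306, 0.08919999748468399]]
[[0.7874, 0.0899, 0.06], [0.8148, -0.1305, 0.06], [0.5059, -0.1737, 0.06], [0.4772, 0.0439, 0.06]]
```

View pics/crop.png

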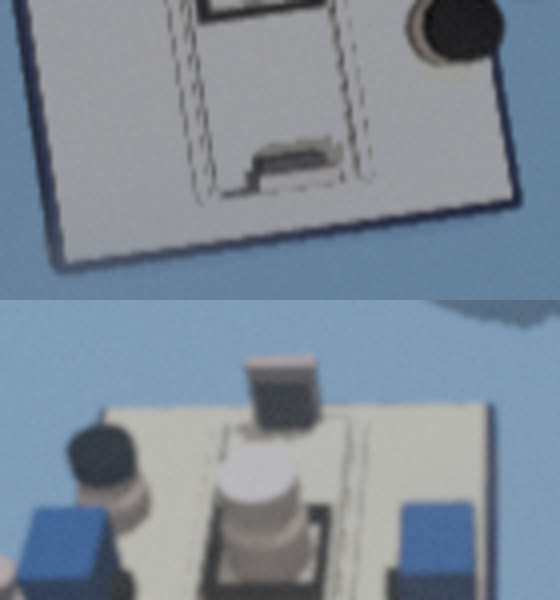

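The crop shows the light top of the plate in the top view, with its front edge at about (354.5,272)–(375.7,270). In the scene view the plate's top edge runs (211.5,164.5)–(229.5,164). Next I triangulate these as a check.

```bash
python3 - <<'E'
from h import *
a=tri((354.5,272),(229.5,164));b=tri((375.7,270),(211.5,164.5));print(a,b,(a[0]+b[0])/2)
for y in(8.,):
  t=np.radians(y);u=np.array([np.cos(t),np.sin(t)]);c=np.array([.6455,-.0414]);f=c-.13*u;print('face',f)
  T=f-.055*u
  s=sensors.observe();p=s['position'];print(s['clock'],p,'shift',T-p[:2],.104-p[2])
  R=cv2.Rodrigues(s['ee_rot'])[0];print('turn z',98-np.degrees(np.arctan2(R[1,1],R[0,1])))
E
```

```text
(array([ 0.51691729, -0.04089989,  0.11824214]), np.float64(0.0007828892646071828)) (array([ 0.52041666, -0.07986705,  0.11586983]), np.float64(0.00040918826190876524)) [ 0.51866697 -0.06038347  0.11705598]
face [ 0.51676515 -0.0594925 ]
0.1 [0.27611618 0.5602403  0.24503733] shift [ 0.18618422 -0.62738732] -0.14103732903774885
turn z 34.23499121453226
```

>>> arm_command(
  deltas=[0,0,0.03,0.006,-0.02,0,0,0,0,0.06,0.018,-0.06,0,0,0,0,0.09,0.03,-0.1,0,0,0,0,0.12,0.042,-0.14,0,0,0,0,0.15,0.054,-0.18,0,0,0,0,0.18,0.065,-0.22,0,0,0,0,0.21,0.077,-0.26,0,0,0,0,0.24,0.089,-0.3,0,0,0,0,0.27,0.101,-0.34,0,0,0,0,0.3,0.113,-0.38,0,0,0,0,0.33,0.125,-0.42,0,0,0,0,0.36,0.137,-0.46,0,0,0,0,0.38,0.149,-0.5,0,0,0,0,0.38,0.16,-0.54,0,0,0,0,0.38,0.172,-0.58,0,0,0,0,0.38,0.18,-0.61,0,0,0,0,0.38,0.186,-0.627,0,0,0,0,0.38,0.186,-0.627,0,0],
  force=20,
)

```text
clock: 1.9
position: [0.4625, -0.0691, 0.2456]
ee_rot: [0.211, -3.134, 0.002]
force: [-0.7, -0.2, 0.4]
width: 0.006
gripper_force: 0.0
```

>>> arm_command(
  deltas=[0,0,0,0,0,-0.015,0,0,0,0,0,0,-0.045,0,0,0,0,0,0,-0.075,0,0,0,0,0,0,-0.105,0,0,0,0,0,0,-0.13,0,0,0,0,0,0,-0.141,0,0,0,0,0,0,-0.141,0,0,0,0,0,0,-0.141,0],
)

```text
clock: 2.7
position: [0.4626, -0.0661, 0.1054]
ee_rot: [-0.219, 3.133, 0.0]
force: [-0.3, 0.8, 0.4]
width: 0.005
gripper_force: 0.0
```

```bash
python3 - <<'E'
from h import *
s=sensors.observe();print(s['clock'],s['position'],s['force'],s['width'])
R=cv2.Rodrigues(s['ee_rot'])[0];print(R.round(3))
T=np.array([.5175-.055*.99,-.060-.0077,.104]);print(T-s['position'])
a=optics.get_image('scene')[110:260,110:310];b=optics.get_image('top')[170:320,260:460]
cv2.imwrite('pics/c2.png',np.vstack([cv2.resize(x,None,fx=2,fy=2) if 0 else cv2.resize(x,(400,300),interpolation=cv2.INTER_CUBIC) for x in(a,b)]))
E
```

```text
2.7 [ 0.46264961 -0.06606601  0.10541363] [-0.31991562  0.79188528  0.43746683] 0.005418259196938394
[[-0.99  -0.139  0.001]
 [-0.139  0.99   0.   ]
 [-0.001  0.    -1.   ]]
[ 0.00040039 -0.00163399 -0.00141363]
```

View pics/c2.png

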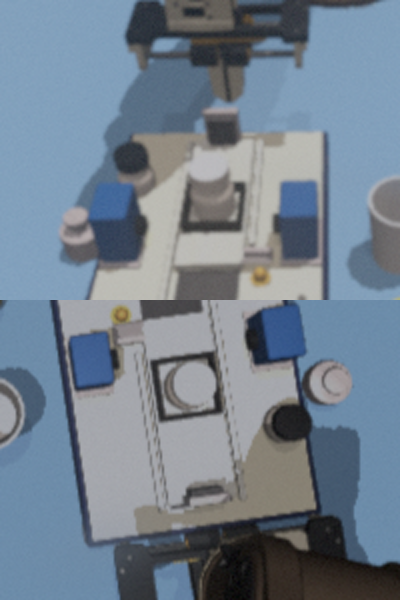

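The closed fingers are standing just in front of the plate and aligned with it; the jar and bystanders are undisturbed. I'll approach and touch the plate.

>>> arm_command(
  deltas=[0,0,0,0.01,0,0,0,0,0,0,0.02,0.001,0,0,0,0,0,0.03,0.002,0,0,0,0,0,0.036,0.003,0,0,0,0,0,0.04,0.004,0,0,0,0,0,0.044,0.005,0,0,0,0,0,0.048,0.005,0,0,0,0,0,0.052,0.006,0,0,0,0,0,0.052,0.006,0,0,0,0,0,0.052,0.006,0,0],
)

```text
clock: 3.8
position: [0.5137, -0.0604, 0.1044]
ee_rot: [0.218, -3.133, -0.0]
force: [-3.6, -1.0, -1.2]
width: 0.004
gripper_force: 1.5
```

>>> arm_command(
  deltas=[0,0,0,0.004,0.0005,0,0,0,0,0,0.008,0.001,0,0,0,0,0,0.012,0.0015,0,0,0,0,0,0.016,0.002,0,0,0,0,0,0.02,0.003,0,0,0,0,0,0.024,0.0035,0,0,0,0,0,0.028,0.004,0,0,0,0,0,0.032,0.0045,0,0,0,0,0,0.036,0.005,0,0,0,0,0,0.04,0.0055,0,0,0,0,0,0.044,0.006,0,0,0,0,0,0.048,0.007,0,0,0,0,0,0.051,0.007,0,0,0,0,0,0.051,0.007,0,0,0,0,0,0.051,0.007,0,0],
)

```text
clock: 5.3
position: [0.5639, -0.0532, 0.1044]
ee_rot: [0.218, -3.131, -0.001]
force: [-6.3, 1.4, 2.4]
width: 0.005
gripper_force: 3.3
```

```bash
python3 - <<'E'
from h import *
s=sensors.observe();print(s['clock'],s['position'],s['force'])
a=optics.get_image('scene')[110:260,110:310];b=optics.get_image('top')[170:320,260:460]
cv2.imwrite('pics/c3.png',np.vstack([cv2.resize(x,(400,300),interpolation=cv2.INTER_CUBIC) for x in(a,b)]))
E
```

```text
5.3 [ 0.56394339 -0.05322046  0.1044212 ] [-6.28209049  1.37920216  2.43171745]
```

View pics/c3.png

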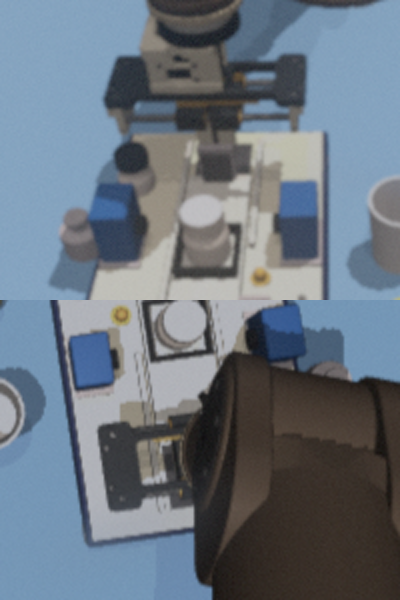

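The seat has moved about 30 px in the top view, so the carriage is at about 57 mm and the catch is past the pin, with the jar upright. I'll pull the hand straight back, faster than the carriage returns.

>>> arm_command(
  deltas=[0,0,0,-0.045,-0.006,0,0,0,0,0,-0.09,-0.0125,0,0,0,0,0,-0.12,-0.017,0,0,0,0,0,-0.13,-0.018,0,0,0,0,0,-0.13,-0.018,0,0,0,0,0,-0.13,-0.018,0,0,0,0,0,-0.13,-0.018,0,0,0,0,0,-0.13,-0.018,0,0,0,0,0,-0.13,-0.018,0,0,0,0,0,-0.13,-0.018,0,0],
)

```text
clock: 6.4
position: [0.4356, -0.0713, 0.1046]
ee_rot: [0.218, -3.134, 0.0]
force: [0.3, 0.3, 0.1]
width: 0.003
gripper_force: 0.0
```

```bash
python3 - <<'E'
from h import *
s=sensors.observe();print(s['clock'],s['position'],s['force'])
a=optics.get_image('scene')[110:260,110:310];b=optics.get_image('top')[170:320,260:460]
cv2.imwrite('pics/c4.png',np.vstack([cv2.resize(x,(400,300),interpolation=cv2.INTER_CUBIC) for x in(a,b)]))
E
```

```text
6.4 [ 0.4355584  -0.07133275  0.10460893] [0.3181531  0.27816951 0.0933542 ]
```

View pics/c4.png

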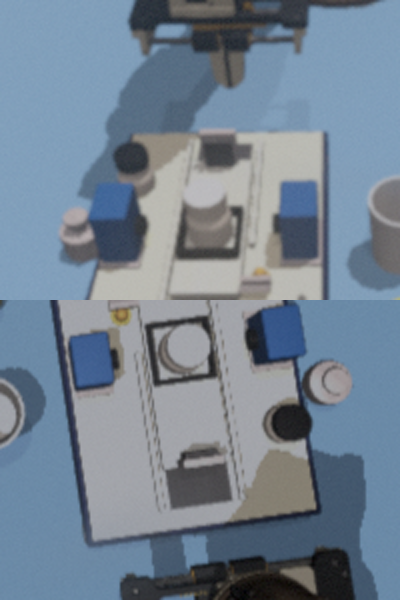

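The carriage has been caught: the seat is at (182,350) in the top crop, about 36 mm of travel. The jar stands between the blue blocks, the hand is clear and the bystanders have not moved.

```bash
python3 -c "
from cell import arm
print(arm.sign_off())"
```

```text
the job is handed in; nothing more can be done
None
```

I pushed the carriage in to about 57 mm and let it go. It sprang back and is held by the stop pin at about 35 mm, with the jar between the blue blocks and the hand clear; I handed the job in at about 6.5 s.

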